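# Rock the jammed locating block out of its holder

## Task

The locating block is jammed between the two stiff cheeks of its holder on the bench. Grip it by its wooden body and, keeping it down in its seat, tilt it well to one side and then well to the other so that each cheek in turn is pushed back, until the block comes free, then raise it straight up and finish while still holding it, upright and still over the holder with its foot about two centimetres clear of the cheeks. Leave the other things on the bench alone.

Things in the scene. Friction and masses are not known exactly. Their poses are not given: they have to be found in the camera images.
- holder: Fixed steel base plate, 74 x 150 x 10 mm, on the bench; origin on the bench under its centre, z up. Its y axis is the direction in which the cheeks slide and the block rocks; its x axis runs along the block's foot. Two aluminium cheeks stand on it at +y (left) and -y (right), 46 mm long in x, tops 65 mm above the bench, backs 37 mm from the centre (44 mm when pushed back).
- seat (a point): Fixed point of the holder, 19 mm above the bench under the middle: the axis of the block's round foot when seated, about which the block rocks; axes as the holder's.
- left_cheek (a joint): How far the left (+y) cheek has been pushed outward, m: 0 closed, 0.007 at its stop. No spring: it slides stiffly (about 10 N) and stays where it is pushed. It starts between 0 and 0.001.
- right_cheek (a joint): The same for the right (-y) cheek, outward positive. The foot passes the lips when the two values add up to about 0.009 or more; rocking the block about 10 degrees to a side pushes that side's cheek to near its stop.
- left_cheek_top (a point): Middle of the top face of the left cheek, 65 mm above the bench. A rounded nose on the cheek, 61 mm above the bench, almost touches the block's body; lower down (27 to 32 mm above the bench) a lip reaches in over the block's round foot, to 5 mm from the centre line when closed, so that a straight pull jams.
- right_cheek_top (a point): The same for the right cheek, its mirror image.
- block_grip (a point): Where to grip the block, on its centre line. Its upright wooden body is 40 mm (own x) x 32 mm (own y) x 83 mm high; own z up, own y along the cheeks' slide: pinch it across y from above. Seated, this point is 95 mm and the block's top 120 mm above the bench: 55 mm of body stand above the cheeks. It starts with 0.5 to 1.5 mm of play to each cheek's nose.
- block_foot (a point): Axis of the block's foot, a round steel bar 18 mm thick lying along the block's own x under a thin neck; 9 mm above the block's underside, 76 mm below block_grip.
- dresser: Bystander: dressing stick 29 x 150 x 24 mm lying on the bench; origin under its centre.
- tape_roll: Bystander: roll of tape, 81 mm across, 19 mm high; origin under its centre.
- cork: Bystander: cork sanding block 52 x 86 x 30 mm; origin under its centre.
- block: The locating block as a whole, 110 mm high, about 0.3 kg; origin at the centre of its underside (10 mm above the bench when seated).

How it is judged:
By the outcome, as a careful person would: the job done as asked, in the order asked, and still so for the second after the job is handed in, while the arm keeps its last pose, push and grip.
It also fails if it takes over 42 s, if anything falls off the work surface, if the arm or the gripper's body presses on something with over 40 N, if the wrist force passes 120 N, or if a joint passes its speed limit or range.

## Robot

A 6-joint arm with a two-finger parallel gripper is mounted at the origin on a cart in front of the work surface, level with it; the furniture and walls round the work are solid. World frame = base frame: x ahead of the robot, y to its left, z up, the work surface at z = 0. Lengths are in m, angles in rad, forces in N, time in s.
With the tool pointing down it reaches from about 0.325 to 0.775 m from the base axis. Payload 9.3 kg.
Tool frame: the origin (TCP) lies at the very end of the fingers, on their centre line; the grasp point (between the pads) lies env.hold_point_z behind it (env.hold_point_z is the distance from the TCP to the grasp point, in m); z points along the fingers, y is the line along which they close (so a half turn about z gives the same grasp; the last joint's range is limited). The gripper opens to 85 mm and grips with 20 to 120 N. Pads are 22 mm wide; open, the fingers measure 114 mm over their backs; the gripper's body (76 mm by 85 mm) begins 54 mm behind the grasp point. The pads swing forward as they close: fully open they stand 13 mm farther back than shut.
Start: joints at [1.116, 0.259, 0.021, 1.334, 0, 1.418], TCP at [0.163, 0.525, 0.231] pointing down, gripper open.
Joint ranges: [-3.04, 3.04], [-0.91, 1.82], [-1.04, 1.36], [-1.92, 1.95], [-1.52, 1.45], [-3.14, 3.14]. Speed limits (rad/s): [2.22, 2.22, 2.79, 3.14, 3.14, 3.14].

## Interface

Orientations are given as a unit quaternion [x, y, z, w].
In Python, from workcell import status, optics, ticket, env gives the robot as it stands.
- The arm moves only by the tool drive_tool, never from a script. Its argument "commands" is a list of rows, each an object with "slide": the shift along the tool's x, y, z in m, a list of three; "turn": the turn about the tool's z in degrees. In form: [{"slide": [tx, ty, tz], "turn": turn}, ...]. A call has 1 to 20 rows; each row shifts and turns the commanded pose from where the row before left it, along the tool's axes as they then stand; what a row does not reach is not made up. A row lasts 1/10 s, in which the tool goes at most 50 mm and 8.59 degrees, less where a joint would pass 70% of its speed; a pose out of reach is approached as far as the arm can. A call with a gripper value outside its range is refused whole. "grip" is the opening in per cent of the stroke, from 0 (shut) to 100 (fully open), set as the call begins (left out, the last holds). The fingers move at their own pace and stop on an object; the grip force is fixed at half the most. Time passes only in rows, so rows that do not move let the fingers close. It gives the time, the measured TCP pose, the force, the opening and the grip force at its end, in the units of the state.
- status.state(): the state, without advancing time (a new reading comes with each control period).
- optics.capture(name): name is "scene" or "top"; returns the picture (384x512x3 uint8, blue, green, red); there is no depth.
- optics.camera_model(name): a dict with "fx", "fy", "cx", "cy" (pixels), "k1" (the pictures are not rectified: a ray, as slopes to the right and down, at radius r is drawn at 1 + k1 r^2 times it, then the intrinsics apply), "world_from_camera" (4x4, takes a point from camera to world coordinates). Camera axes: x right, y down, z forward; pixel columns grow to the right and rows downward; lengths in m; the calibration is good to about 2 mm. A picture is of the moment at which its call begins. camera_model takes no time and is no camera call.
- ticket.finish_job(): hands the job in; it is judged then, once.
The state is a dict: "clock": time; "joints": joint angles; "qvel": joint speeds; "joint_torque": joint torques, N m; "ee_pos": TCP position; "tool_rot": TCP orientation; "ft_force": force on the tool from outside, world axes, zero at the start; "wrist_torque": the same for the moment, N m; "opening": finger opening in m; "gripper_force": force on a finger pad.
Only numpy, scipy, OpenCV 4.12 (cv2) and the standard library are available. Lean on these libraries where they do the work, as an engineer would, in place of code of your own. Each camera call takes 0.05 s, during which the arm holds its last target. There are 200 camera calls.

## Working session

There is one attempt and no reset: what is moved stays moved. The work goes in short steps, Python scripts to look and compute and a tool call to move; the robot and the scene stay as the last step left them, time stands still between calls to the robot, and variables do not carry over. Pictures are saved under pics/ and viewed, at most 10 in all, crops included, and the job is handed in when it is done.

Besides the shell and the picture viewer there is one more tool, called after "Emit:" in YAML: its name, and indented under it one key for each argument. drive_tool: Moves the arm, as the interface text tells. Its arguments: {"type":"object","properties":{"commands":{"type":"array"},"grip":{"type":"number"}},"required":["commands"]}

```bash
mkdir -p pics; ls
python3 - <<'E'
from workcell import status, optics, env
import cv2
for n in("scene","top"):
    cv2.imwrite(f"pics/{n}0.png",optics.capture(n)); print(optics.camera_model(n))
print(env.hold_point_z, status.state())
E
```

```text
pics
{'fx': 412.60382291080697, 'fy': 412.60382291080697, 'cx': 252.69248383870087, 'cy': 197.87136866595293, 'k1': -0.13894677580740186, 'world_from_camera': array([[ 0.9120492 , -0.27055794,  0.30816337,  0.24197882],
       [-0.41006252, -0.5946205 ,  0.69157443, -0.29080699],
       [-0.00387069, -0.75711615, -0.65326882,  0.64633095],
       [ 0.        ,  0.        ,  0.        ,  1.        ]])}
{'fx': 360.464666897701, 'fy': 360.464666897701, 'cx': 255.3506555640343, 'cy': 187.88069110832768, 'k1': -0.029338382081187428, 'world_from_camera': array([[-0.05180967, -0.97596628,  0.2116733 ,  0.32771041],
       [-0.99865414,  0.05113723, -0.00865355,  0.29496043],
       [-0.00237882, -0.21183676, -0.97730217,  0.91633243],
       [ 0.        ,  0.        ,  0.        ,  1.        ]])}
0.0187 {'clock': 0.1, 'joints': array([1.11640136e+00, 2.59130080e-01, 2.08678588e-02, 1.33369659e+00,
       3.20354386e-06, 1.41815208e+00]), 'qvel': array([-0.00033117, -0.00271391,  0.00102378,  0.00081417, -0.00110801,
        0.00043285]), 'joint_torque': array([ 5.24582894e-03, -5.56694376e+01,  3.45068800e+01,  1.16092362e-02,
       -1.72409254e-04, -2.93982588e-06]), 'ee_pos': array([0.16337746, 0.52492622, 0.23074167]), 'tool_rot': array([ 1.50303580e-01,  9.88639720e-01, -5.54193414e-04, -1.75250132e-04]), 'ft_force': array([-1.1899229 ,  0.60411385,  0.02451827]), 'wrist_torque': array([-0.04569596,  0.00817853, -0.02205781]), 'gripper_force': 0.0, 'opening': 0.08540672964376872}
```

View pics/scene0.png

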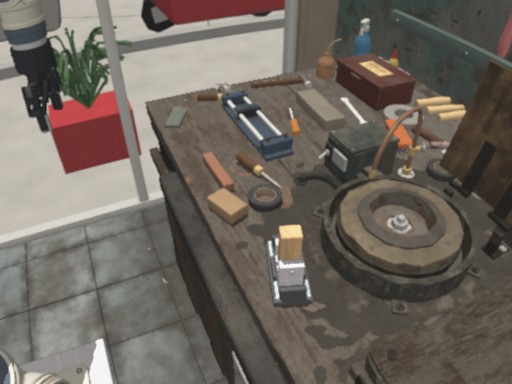

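View pics/top0.png

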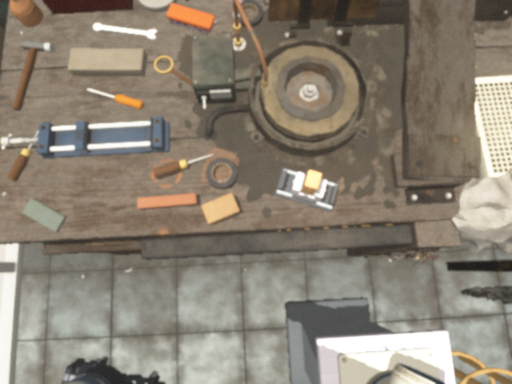

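Run:
```python
import cv2,numpy as np
a=cv2.imread("pics/scene0.png")[215:315,250:330]; b=cv2.imread("pics/top0.png")[160:215,265:350]
a=cv2.resize(a,None,fx=5,fy=5,interpolation=cv2.INTER_CUBIC); b=cv2.resize(b,None,fx=4.7,fy=4.7,interpolation=cv2.INTER_CUBIC)
o=np.zeros((500,800,3),np.uint8); o[:500,:400]=a; o[:b.shape[0],400:400+b.shape[1]]=b[:,:400]
cv2.imwrite("pics/c0.png",o)
```

```text
(no output)
```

View pics/c0.png

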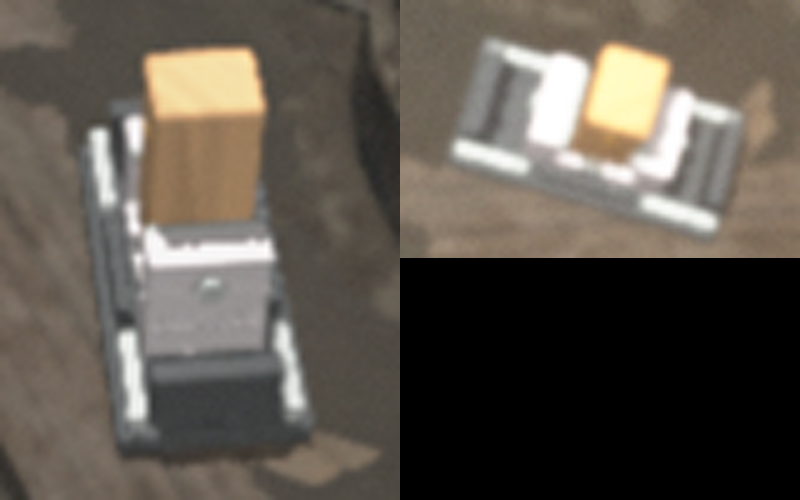

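The scene crop shows the block's wooden top, with corners at about crop pixels (145,53), (252,48), (265,112) and (147,115). In the top view, the block top is at about (605,45)–(650,138) and the base plate's corners are near (487,38), (742,112), (712,240) and (450,165).

```bash
cat > h.py <<'E'
import cv2,numpy as np
from workcell import optics
def ray(n,p):
    m=optics.camera_model(n); T=m["world_from_camera"]
    d=(np.asarray(p,float).reshape(-1,2)-[m["cx"],m["cy"]])/[m["fx"],m["fy"]]
    u=d.copy()
    for _ in range(20): u=d/(1+m["k1"]*(u**2).sum(1,keepdims=True))
    return T[:3,3],np.c_[u,np.ones(len(u))]@T[:3,:3].T
def plane(n,p,z):
    o,d=ray(n,p); return o+d*((z-o[2])/d[:,2])[:,None]
def proj(n,P):
    m=optics.camera_model(n); T=m["world_from_camera"]
    c=(np.asarray(P).reshape(-1,3)-T[:3,3])@T[:3,:3]; u=c[:,:2]/c[:,2:]
    return u*(1+m["k1"]*(u**2).sum(1,keepdims=True))*[m["fx"],m["fy"]]+[m["cx"],m["cy"]]
def rep(name,W):
    c=W.mean(0); e1=((W[1]-W[0])+(W[2]-W[3]))/2; e2=((W[3]-W[0])+(W[2]-W[1]))/2
    print(name,"centre",c.round(4),"sides",[(round(np.hypot(*e[:2])*1e3,1),round(np.degrees(np.arctan2(e[1],e[0])),1)) for e in(e1,e2)])
E
python3 - <<'E'
from h import *
s=np.array([(145,53),(252,48),(265,112),(147,115)])/5+[250,215]
t=(np.array([(605,45),(670,62),(650,138),(588,120)])-[400,0])/4.7+[265,160]
b=(np.array([(487,38),(742,112),(712,240),(450,165)])-[400,0])/4.7+[265,160]
bs=np.array([(85,100+5),(255,100),(312,435),(122,452)])/5+[250,215]
rep("scene top",plane("scene",s,.12)); rep("top top",plane("top",t,.12)); rep("base top",plane("top",b,.01)); rep("base scene",plane("scene",bs,.01))
# bright wood mask
for n,roi,z in(("top",(160,215,265,350),.12),("scene",(215,315,250,330),.12)):
    im=cv2.imread(f"pics/{n}0.png"); h=cv2.cvtColor(im,cv2.COLOR_BGR2HSV)
    r=np.zeros(h.shape[:2],np.uint8); r[roi[0]:roi[1],roi[2]:roi[3]]=1
    for v in(190,205,220):
        m=((h[...,0]>8)&(h[...,0]<28)&(h[...,1]>80)&(h[...,2]>v)).astype(np.uint8)*r
        c=max(cv2.findContours(m,0,2)[0],key=cv2.contourArea); q=cv2.boxPoints(cv2.minAreaRect(c)); mo=cv2.moments(m,True)
        print(n,v,int(m.sum()),plane(n,[mo["m10"]/mo["m00"],mo["m01"]/mo["m00"]],z).round(4)); rep(" rect",plane(n,q,z))
E
```

```text
scene top centre [0.5142 0.155  0.12  ] sides [(np.float64(40.4), np.float64(-21.7)), (np.float64(31.6), np.float64(-113.2))]
top top centre [0.513  0.1547 0.12  ] sides [(np.float64(31.7), np.float64(-108.9)), (np.float64(38.9), np.float64(161.8))]
base top centre [0.5131 0.1545 0.01  ] sides [(np.float64(146.4), np.float64(-109.5)), (np.float64(74.2), np.float64(161.0))]
base scene centre [0.5205 0.1618 0.01  ] sides [(np.float64(71.8), np.float64(-20.5)), (np.float64(174.2), np.float64(-111.6))]
top 190 102 [[0.5129 0.1589 0.12  ]]
 rect centre [0.5135 0.1573 0.12  ] sides [(np.float64(44.0), np.float64(-22.7)), (np.float64(35.0), np.float64(-112.1))]
top 205 92 [[0.5128 0.1581 0.12  ]]
 rect centre [0.514  0.1567 0.12  ] sides [(np.float64(42.5), np.float64(-22.7)), (np.float64(34.3), np.float64(-112.1))]
top 220 78 [[0.5133 0.1583 0.12  ]]
 rect centre [0.5141 0.1571 0.12  ] sides [(np.float64(41.0), np.float64(-22.7)), (np.float64(33.6), np.float64(-112.1))]
scene 190 225 [[0.5124 0.1549 0.12  ]]
 rect centre [0.5143 0.1552 0.12  ] sides [(np.float64(40.6), np.float64(-18.0)), (np.float64(32.8), np.float64(-114.7))]
scene 205 214 [[0.5129 0.1552 0.12  ]]
 rect centre [0.5147 0.1558 0.12  ] sides [(np.float64(41.2), np.float64(-24.6)), (np.float64(30.2), np.float64(-118.1))]
scene 220 200 [[0.5126 0.1554 0.12  ]]
 rect centre [0.5147 0.1558 0.12  ] sides [(np.float64(37.6), np.float64(-24.6)), (np.float64(30.2), np.float64(-118.1))]
```

Emit:
drive_tool:
  commands:
    - {"slide":[-0.028,-0.0155,0],"turn":0}
    - {"slide":[-0.028,-0.0155,0],"turn":0}
    - {"slide":[-0.028,-0.0155,0],"turn":0}
    - {"slide":[-0.028,-0.0155,0],"turn":0}
    - {"slide":[-0.028,-0.0155,0],"turn":0}
    - {"slide":[-0.028,-0.0155,0],"turn":0}
    - {"slide":[-0.028,-0.0155,0],"turn":0}
    - {"slide":[-0.028,-0.0155,0],"turn":0}
    - {"slide":[-0.028,-0.0155,0],"turn":0}
    - {"slide":[-0.028,-0.0155,0],"turn":0}
    - {"slide":[-0.028,-0.0155,0],"turn":0}
    - {"slide":[-0.028,-0.0155,0],"turn":0}
    - {"slide":[-0.028,-0.0155,0],"turn":0}
    - {"slide":[-0.028,-0.0155,0],"turn":0}
    - {"slide":[-0.028,-0.0155,0],"turn":0}
    - {"slide":[-0.028,-0.0155,0],"turn":0}

```text
clock: 1.7
ee_pos: [0.5182, 0.154, 0.231]
tool_rot: [0.15, 0.989, -0.0, -0.0]
ft_force: [0.5, -0.3, -0.5]
opening: 0.0855
gripper_force: 0.0
```

Emit:
drive_tool:
  commands:
    - {"slide":[0,0,0],"turn":8}
    - {"slide":[0,0,0],"turn":8}
    - {"slide":[0,0,0],"turn":8}
    - {"slide":[0,0,0],"turn":8}
    - {"slide":[0,0,0],"turn":8}
    - {"slide":[0,0,0],"turn":8}
    - {"slide":[0,0,0],"turn":8}
    - {"slide":[0,0,0],"turn":8}
    - {"slide":[0,0,0],"turn":8}
    - {"slide":[0,0,0],"turn":8}
    - {"slide":[0,0,0],"turn":8}
    - {"slide":[0,0,0],"turn":4.7}
    - {"slide":[0,0,0],"turn":0}
    - {"slide":[0,0,0],"turn":0}

```text
clock: 3.1
ee_pos: [0.5174, 0.1552, 0.2311]
tool_rot: [0.818, 0.575, -0.0, -0.0]
ft_force: [0.5, 0.3, -0.1]
opening: 0.0855
gripper_force: 0.0
```

Run:
```python
from h import *
a=optics.capture("scene"); b=optics.capture("top")
cv2.imwrite("pics/s1.png",a); cv2.imwrite("pics/t1.png",b)
o=np.zeros((600,800,3),np.uint8)
o[:,:400]=cv2.resize(a[165:315,240:340],None,fx=4,fy=4,interpolation=2)
o[:330,400:]=cv2.resize(b[155:221,265:345],None,fx=5,fy=5,interpolation=2)
cv2.imwrite("pics/c1.png",o)
```

```text
(no output)
```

View pics/c1.png

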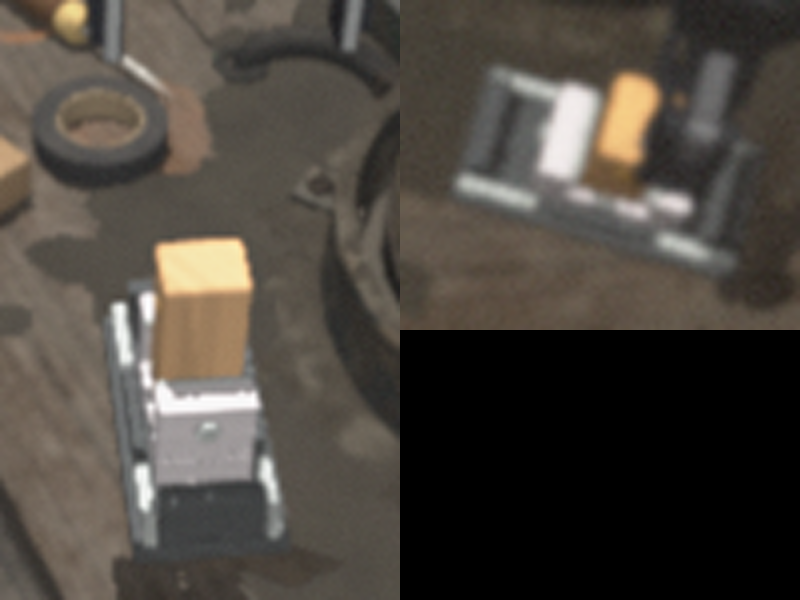

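Emit:
drive_tool:
  commands:
    - {"slide":[-0.0012,-0.0035,0.012],"turn":0}
    - {"slide":[0,0,0.016],"turn":0}
    - {"slide":[0,0,0.016],"turn":0}
    - {"slide":[0,0,0.016],"turn":0}
    - {"slide":[0,0,0.016],"turn":0}
    - {"slide":[0,0,0.016],"turn":0}
    - {"slide":[0,0,0.016],"turn":0}
    - {"slide":[0,0,0.016],"turn":0}
    - {"slide":[0,0,0.016],"turn":0}
    - {"slide":[0,0,0.015],"turn":0}
    - {"slide":[0,0,0],"turn":0}
    - {"slide":[0,0,0],"turn":0}

```text
clock: 4.4
ee_pos: [0.5138, 0.1553, 0.0765]
tool_rot: [0.819, 0.574, -0.0, -0.0]
ft_force: [-0.1, -1.5, 0.6]
opening: 0.0851
gripper_force: 0.0
```

Run:
```python
from h import *
from workcell import status
a=optics.capture("scene"); b=optics.capture("top")
o=np.zeros((600,800,3),np.uint8)
o[:,:400]=cv2.resize(a[190:310,250:330],None,fx=5,fy=5,interpolation=2)
o[:330,400:]=cv2.resize(b[155:221,265:345],None,fx=5,fy=5,interpolation=2)
cv2.imwrite("pics/c2.png",o)
s=status.state();print(s["ee_pos"],s["ft_force"])
```

```text
[0.51434537 0.15531748 0.07714996] [-0.67160444  0.11428744  0.8394209 ]
```

View pics/c2.png

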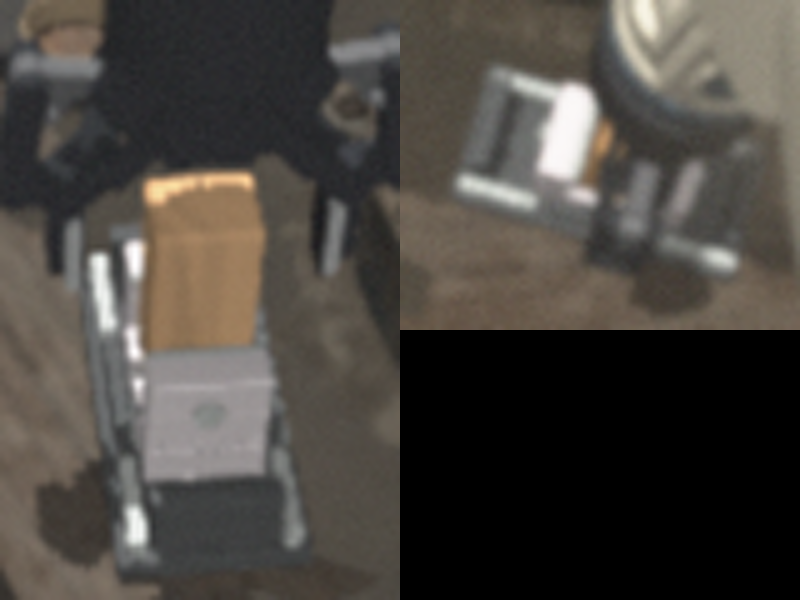

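The pads stand on either side of the block in x, with their inner edges near crop columns 82 and 322 and the block spanning 145–260, so it is centred. Next I'll close the gripper.

Emit:
drive_tool:
  commands:
    - {"slide":[0,0,0],"turn":0}
    - {"slide":[0,0,0],"turn":0}
    - {"slide":[0,0,0],"turn":0}
    - {"slide":[0,0,0],"turn":0}
    - {"slide":[0,0,0],"turn":0}
    - {"slide":[0,0,0],"turn":0}
    - {"slide":[0,0,0],"turn":0}
    - {"slide":[0,0,0],"turn":0}
    - {"slide":[0,0,0],"turn":0}
    - {"slide":[0,0,0],"turn":0}
  grip: 0

```text
clock: 5.5
ee_pos: [0.514, 0.1553, 0.0767]
tool_rot: [0.819, 0.574, 0.0, 0.0]
ft_force: [-0.3, -0.4, 5.7]
opening: 0.0396
gripper_force: 59.8
```

Run:
```python
from workcell import status
s=status.state();print({k:s[k] for k in("clock","ee_pos","ft_force","wrist_torque","opening","gripper_force","joints")})
```

```text
{'clock': 5.5, 'ee_pos': array([0.51404075, 0.15530294, 0.07671128]), 'ft_force': array([-0.27534902, -0.35613558,  5.68005337]), 'wrist_torque': array([-0.06966041,  0.14422366, -0.01176741]), 'opening': 0.03964179799565457, 'gripper_force': 59.83556270599365, 'joints': array([ 1.37078427e-01,  3.28925196e-01, -2.91405781e-01,  9.49705323e-01,
        9.09359215e-06,  2.05677707e+00])}
```

Emit:
drive_tool:
  commands:
    - {"slide":[0.001,0,0],"turn":0}
    - {"slide":[0.001,0,0],"turn":0}
    - {"slide":[0.001,0,0],"turn":0}
    - {"slide":[0.001,0,0.0001],"turn":0}
    - {"slide":[0.001,0,0.0001],"turn":0}
    - {"slide":[0.001,0,0.0001],"turn":0}
    - {"slide":[0.001,0,0.0001],"turn":0}
    - {"slide":[0.001,0,0.0001],"turn":0}

```text
clock: 6.3
ee_pos: [0.5164, 0.1605, 0.0765]
tool_rot: [0.82, 0.573, -0.001, 0.002]
ft_force: [-4.6, -12.4, 11.2]
opening: 0.0395
gripper_force: 61.0
```

Run:
```python
from workcell import status
s=status.state();print({k:s[k] for k in("clock","ee_pos","ft_force","wrist_torque","opening","gripper_force")})
```

```text
{'clock': 6.3, 'ee_pos': array([0.51641358, 0.16050594, 0.07647003]), 'ft_force': array([ -4.56751792, -12.43542621,  11.21687395]), 'wrist_torque': array([-2.80998525,  0.93328076,  0.04315057]), 'opening': 0.03950259649297733, 'gripper_force': 60.97863793373108}
```

Emit:
drive_tool:
  commands:
    - {"slide":[0.001,0,0],"turn":0}
    - {"slide":[0.001,0,0.0001],"turn":0}
    - {"slide":[0.001,0,0.0001],"turn":0}
    - {"slide":[0.001,0,0.0001],"turn":0}
    - {"slide":[0.001,0,0.0001],"turn":0}
    - {"slide":[0.001,0,0.0001],"turn":0}
    - {"slide":[0,0,0],"turn":0}
    - {"slide":[0,0,0],"turn":0}

```text
clock: 7.1
ee_pos: [0.5186, 0.1663, 0.0759]
tool_rot: [0.819, 0.573, -0.001, 0.002]
ft_force: [-2.6, -11.5, 10.9]
opening: 0.0398
gripper_force: 60.8
```

Run:
```python
from h import *
from workcell import status
s=status.state();print({k:s[k] for k in("clock","ee_pos","ft_force","wrist_torque","opening","gripper_force")})
a=optics.capture("scene"); b=optics.capture("top")
o=np.zeros((600,800,3),np.uint8)
o[:,:400]=cv2.resize(a[190:310,250:330],None,fx=5,fy=5,interpolation=2)
o[:330,400:]=cv2.resize(b[155:221,265:345],None,fx=5,fy=5,interpolation=2)
cv2.imwrite("pics/c3.png",o)
```

```text
{'clock': 7.1, 'ee_pos': array([0.51858728, 0.16626593, 0.07590255]), 'ft_force': array([ -2.58113357, -11.54319124,  10.91612173]), 'wrist_torque': array([-2.75618085,  0.67562579, -0.02790903]), 'opening': 0.03977535439842339, 'gripper_force': 60.759944915771484}
```

View pics/c3.png

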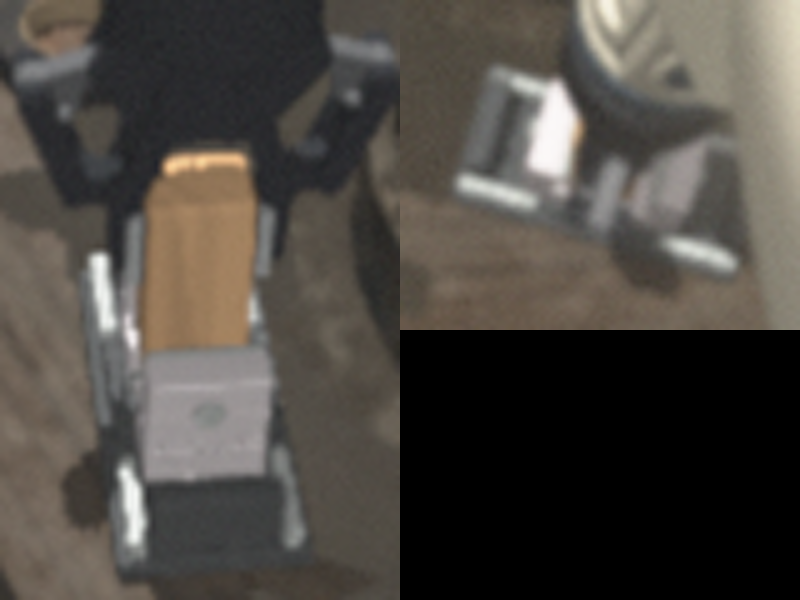

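The block is tilted about 9° to the left. In the top view the left cheek has moved roughly 5 mm outward (crop column 540 to 530). I'll push a little more, then go the other way.

Emit:
drive_tool:
  commands:
    - {"slide":[0.001,0,0.0001],"turn":0}
    - {"slide":[0.001,0,0.0001],"turn":0}
    - {"slide":[0.0005,0,0.0001],"turn":0}
    - {"slide":[0,0,0],"turn":0}
    - {"slide":[0,0,0],"turn":0}

```text
clock: 7.7
ee_pos: [0.5192, 0.168, 0.0757]
tool_rot: [0.82, 0.573, -0.002, 0.002]
ft_force: [-3.6, -14.6, 13.4]
opening: 0.0395
gripper_force: 61.1
```

Emit:
drive_tool:
  commands:
    - {"slide":[-0.0015,0,-0.0002],"turn":0}
    - {"slide":[-0.0015,0,-0.0002],"turn":0}
    - {"slide":[-0.0015,0,-0.0002],"turn":0}
    - {"slide":[-0.0015,0,-0.0002],"turn":0}
    - {"slide":[-0.0015,0,-0.0002],"turn":0}
    - {"slide":[-0.0015,0,-0.0001],"turn":0}
    - {"slide":[-0.0015,0,-0.0001],"turn":0}
    - {"slide":[-0.0015,0,-0.0001],"turn":0}
    - {"slide":[-0.0015,0,0],"turn":0}
    - {"slide":[-0.0015,0,0],"turn":0}
    - {"slide":[-0.0015,0,0],"turn":0}
    - {"slide":[0,0,0],"turn":0}
    - {"slide":[0,0,0],"turn":0}
    - {"slide":[0,0,0],"turn":0}

```text
clock: 9.1
ee_pos: [0.5141, 0.1565, 0.0763]
tool_rot: [0.819, 0.574, 0.001, -0.001]
ft_force: [2.4, 6.3, -0.0]
opening: 0.0397
gripper_force: 60.5
```

Emit:
drive_tool:
  commands:
    - {"slide":[-0.001,0,0],"turn":0}
    - {"slide":[-0.001,0,0],"turn":0}
    - {"slide":[-0.001,0,0],"turn":0}
    - {"slide":[-0.001,0,0.0001],"turn":0}
    - {"slide":[-0.001,0,0.0001],"turn":0}
    - {"slide":[-0.001,0,0.0001],"turn":0}
    - {"slide":[-0.001,0,0.0001],"turn":0}
    - {"slide":[-0.001,0,0.0001],"turn":0}
    - {"slide":[-0.001,0,0.0001],"turn":0}
    - {"slide":[-0.001,0,0.0001],"turn":0}
    - {"slide":[-0.001,0,0.0001],"turn":0}
    - {"slide":[-0.001,0,0.0001],"turn":0}
    - {"slide":[-0.001,0,0.0001],"turn":0}
    - {"slide":[-0.001,0,0.0001],"turn":0}
    - {"slide":[0,0,0],"turn":0}
    - {"slide":[0,0,0],"turn":0}

```text
clock: 10.7
ee_pos: [0.5104, 0.1451, 0.0762]
tool_rot: [0.818, 0.575, 0.003, -0.002]
ft_force: [4.3, 16.4, 5.0]
opening: 0.0394
gripper_force: 61.2
```

Run:
```python
from workcell import status
s=status.state();print({k:s[k] for k in("clock","ee_pos","ft_force","wrist_torque","opening","gripper_force")})
```

```text
{'clock': 10.7, 'ee_pos': array([0.51040927, 0.14512542, 0.07617565]), 'ft_force': array([ 4.34695034, 16.40832351,  5.02467976]), 'wrist_torque': array([ 3.70642476, -0.97635431,  0.01655117]), 'opening': 0.03940804904669265, 'gripper_force': 61.16273760795593}
```

Emit:
drive_tool:
  commands:
    - {"slide":[-0.001,0,0.0001],"turn":0}
    - {"slide":[-0.001,0,0.0001],"turn":0}
    - {"slide":[-0.001,0,0.0001],"turn":0}
    - {"slide":[0,0,0],"turn":0}
    - {"slide":[0,0,0],"turn":0}

```text
clock: 11.2
ee_pos: [0.5096, 0.1424, 0.0759]
tool_rot: [0.818, 0.575, 0.003, -0.002]
ft_force: [5.0, 16.0, 4.7]
opening: 0.0392
gripper_force: 61.3
```

Run:
```python
from h import *
from workcell import status
s=status.state();print({k:s[k] for k in("clock","ee_pos","ft_force","wrist_torque","opening","gripper_force")})
a=optics.capture("scene"); b=optics.capture("top")
o=np.zeros((600,800,3),np.uint8)
o[:,:400]=cv2.resize(a[190:310,250:330],None,fx=5,fy=5,interpolation=2)
o[:330,400:]=cv2.resize(b[155:221,265:345],None,fx=5,fy=5,interpolation=2)
cv2.imwrite("pics/c4.png",o)
```

```text
{'clock': 11.2, 'ee_pos': array([0.50956959, 0.14239577, 0.07587779]), 'ft_force': array([ 4.99063768, 15.98595897,  4.70231793]), 'wrist_torque': array([ 3.77361948, -1.13463536,  0.02424345]), 'opening': 0.03918594819982632, 'gripper_force': 61.25658631324768}
```

View pics/c4.png

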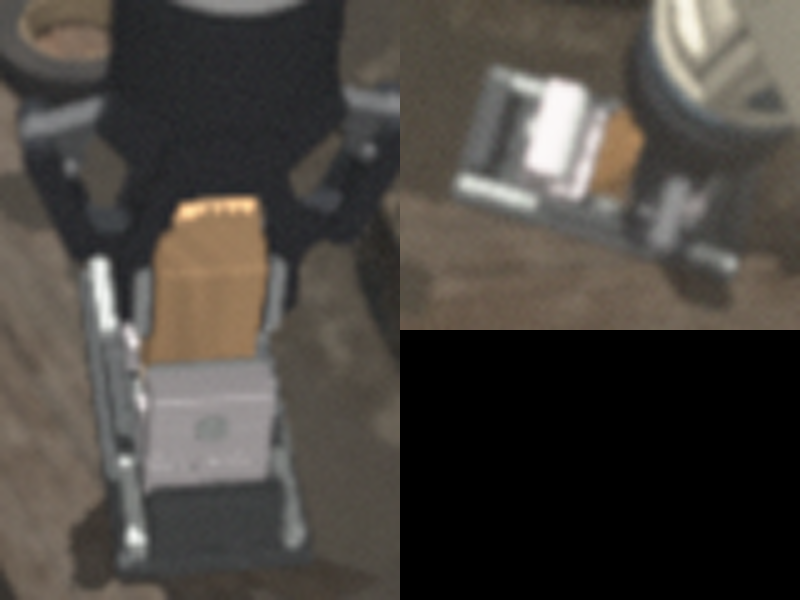

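The block now tilts about 10° to the right and the right cheek is pushed out (front bottom edge, crop row 478 to 486). I'll return it to upright.

Emit:
drive_tool:
  commands:
    - {"slide":[0.0015,0,-0.0002],"turn":0}
    - {"slide":[0.0015,0,-0.0002],"turn":0}
    - {"slide":[0.0015,0,-0.0002],"turn":0}
    - {"slide":[0.0015,0,-0.0002],"turn":0}
    - {"slide":[0.0015,0,-0.0002],"turn":0}
    - {"slide":[0.0015,0,-0.0001],"turn":0}
    - {"slide":[0.0015,0,-0.0001],"turn":0}
    - {"slide":[0.0015,0,-0.0001],"turn":0}
    - {"slide":[0.0015,0,-0.0001],"turn":0}
    - {"slide":[0.0015,0,0],"turn":0}
    - {"slide":[0.0015,0,0],"turn":0}
    - {"slide":[0.0015,0,0],"turn":0}
    - {"slide":[0,0,0],"turn":0}
    - {"slide":[0,0,0],"turn":0}
    - {"slide":[0,0,0],"turn":0}

```text
clock: 12.8
ee_pos: [0.5135, 0.1552, 0.076]
tool_rot: [0.819, 0.573, -0.001, 0.001]
ft_force: [-2.1, -6.5, -3.1]
opening: 0.0394
gripper_force: 60.9
```

Run:
```python
from workcell import status
s=status.state();print({k:s[k] for k in("clock","ee_pos","ft_force","wrist_torque","opening","gripper_force")})
```

```text
{'clock': 12.8, 'ee_pos': array([0.51349192, 0.15515345, 0.07597773]), 'ft_force': array([-2.08395697, -6.53361263, -3.13493714]), 'wrist_torque': array([-1.60672131,  0.55294702,  0.12200696]), 'opening': 0.03941045915274864, 'gripper_force': 60.892006158828735}
```

Emit:
drive_tool:
  commands:
    - {"slide":[0,0,-0.001],"turn":0}
    - {"slide":[0,0,-0.001],"turn":0}
    - {"slide":[0,0,-0.001],"turn":0}
    - {"slide":[0,0,-0.001],"turn":0}
    - {"slide":[0,0,-0.001],"turn":0}
    - {"slide":[0,0,-0.001],"turn":0}
    - {"slide":[0,0,-0.001],"turn":0}
    - {"slide":[0,0,-0.001],"turn":0}
    - {"slide":[0,0,0],"turn":0}

```text
clock: 13.7
ee_pos: [0.5122, 0.1547, 0.0829]
tool_rot: [0.819, 0.573, -0.003, 0.0]
ft_force: [-3.4, -6.9, -10.2]
opening: 0.0393
gripper_force: 66.0
```

Run:
```python
from workcell import status
s=status.state();print({k:s[k] for k in("clock","ee_pos","ft_force","wrist_torque","opening","gripper_force")})
```

```text
{'clock': 13.7, 'ee_pos': array([0.51215748, 0.15474866, 0.08289516]), 'ft_force': array([ -3.41820881,  -6.89968396, -10.18108997]), 'wrist_torque': array([-2.10985836,  0.99479485,  0.05129641]), 'opening': 0.03933241140620662, 'gripper_force': 66.01783275604248}
```

Emit:
drive_tool:
  commands:
    - {"slide":[0,0,-0.001],"turn":0}
    - {"slide":[0,0,-0.001],"turn":0}
    - {"slide":[0,0,-0.001],"turn":0}
    - {"slide":[0,0,-0.001],"turn":0}
    - {"slide":[0,0,0],"turn":0}

```text
clock: 14.2
ee_pos: [0.5126, 0.1548, 0.0874]
tool_rot: [0.819, 0.573, -0.002, 0.0]
ft_force: [-4.4, -7.2, -6.6]
opening: 0.0395
gripper_force: 66.4
```

Run:
```python
from h import *
from workcell import status
s=status.state();print({k:s[k] for k in("clock","ee_pos","ft_force","wrist_torque","opening","gripper_force")})
a=optics.capture("scene"); b=optics.capture("top")
o=np.zeros((600,800,3),np.uint8)
o[:,:400]=cv2.resize(a[190:310,250:330],None,fx=5,fy=5,interpolation=2)
o[:330,400:]=cv2.resize(b[155:221,265:345],None,fx=5,fy=5,interpolation=2)
cv2.imwrite("pics/c5.png",o)
```

```text
{'clock': 14.2, 'ee_pos': array([0.51262854, 0.15479279, 0.08737475]), 'ft_force': array([-4.35243335, -7.19367655, -6.55523507]), 'wrist_torque': array([-2.08472177,  0.96956866,  0.0076478 ]), 'opening': 0.03946847818148079, 'gripper_force': 66.42520308494568}
```

View pics/c5.png

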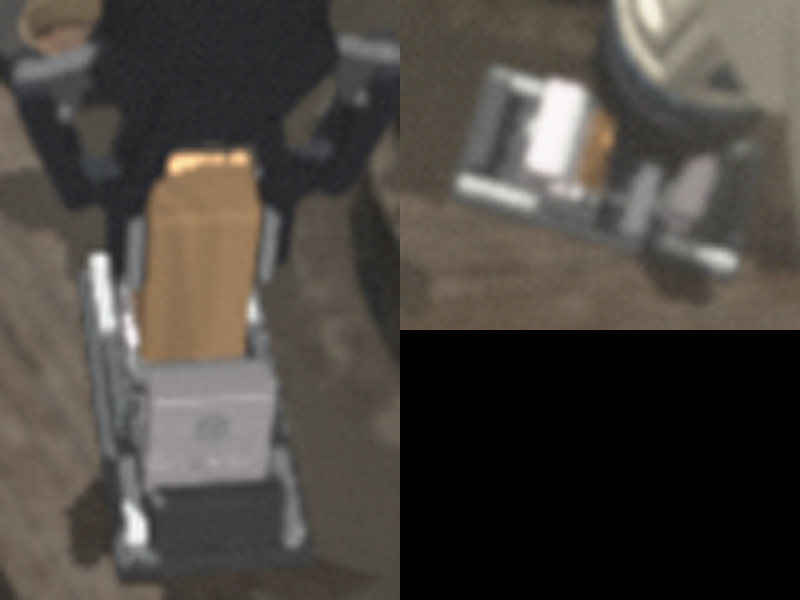

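The block is lifting: it is up about 11 mm with the foot passing the lips, and a light side load remains. I'll keep raising gently.

Emit:
drive_tool:
  commands:
    - {"slide":[0,0,-0.0015],"turn":0}
    - {"slide":[0,0,-0.0015],"turn":0}
    - {"slide":[0,0,-0.0015],"turn":0}
    - {"slide":[0,0,-0.0015],"turn":0}
    - {"slide":[0,0,0],"turn":0}

```text
clock: 14.8
ee_pos: [0.5138, 0.1559, 0.0943]
tool_rot: [0.819, 0.574, -0.0, 0.0]
ft_force: [-2.8, -4.6, -1.8]
opening: 0.0393
gripper_force: 66.9
```

Run:
```python
from workcell import status
from h import *
s=status.state();print({k:s[k] for k in("clock","ee_pos","ft_force","wrist_torque","opening","gripper_force")})
```

```text
{'clock': 14.8, 'ee_pos': array([0.51382676, 0.15590547, 0.09432151]), 'ft_force': array([-2.79125694, -4.60030314, -1.78020474]), 'wrist_torque': array([-1.03718223,  0.72931826,  0.01867309]), 'opening': 0.039292562314541056, 'gripper_force': 66.91722750663757}
```

```bash
cat > tilt.py <<'E'
from h import *
from workcell import status
def wood(im):
    h=cv2.cvtColor(im,cv2.COLOR_BGR2HSV); m=((h[...,0]>7)&(h[...,0]<25)&(h[...,1]>95)&(h[...,2]>70)).astype(np.uint8)
    r=np.zeros_like(m); r[170:300,262:312]=1; return cv2.morphologyEx(m*r,cv2.MORPH_OPEN,np.ones((3,3),np.uint8))
def pts(phi,tcp,P,yaw=-20.):
    a=np.radians(yaw); ex=np.array([np.cos(a),np.sin(a),0]); ey=np.array([-np.sin(a),np.cos(a),0]); ez=np.array([0,0,1.])
    p=np.radians(phi); y2=np.cos(p)*ey-np.sin(p)*ez; z2=np.sin(p)*ey+np.cos(p)*ez   # phi>0: top leans to +y
    return np.array(tcp)+[0,0,.0187]+np.array([x*ex+y*y2+z*z2 for x,y,z in P])
E
python3 - <<'E'
from tilt import *
s=status.state(); im=optics.capture("scene"); cv2.imwrite("pics/s6.png",im)
m=wood(im); ys,xs=np.where(m); print("rows",ys.min(),ys.max())
for y in range(ys.min(),ys.max()+1,3):
    x=np.where(m[y])[0]; print(y,x.min(),x.max(),len(x)) if len(x) else 0
P=[(-.02,-.016,.025),(.02,-.016,.025),(-.02,-.016,-.058),(.02,-.016,-.058)]
for phi in(-10,-5,0,5,10): print(phi,proj("scene",pts(phi,s["ee_pos"],P)).round(1).tolist())
E
```

```text
rows 217 257
217 293 299 7
220 284 300 17
223 282 300 19
226 281 301 21
229 280 301 22
232 281 301 21
235 280 301 22
238 280 300 21
241 280 300 21
244 280 300 21
247 278 299 22
250 279 298 20
253 279 298 20
256 279 298 20
-10 [[280.7, 233.9], [303.6, 232.6], [277.9, 258.7], [298.9, 257.4]]
-5 [[280.6, 232.4], [303.5, 231.1], [278.2, 260.6], [299.4, 259.2]]
0 [[280.5, 230.9], [303.3, 229.6], [278.6, 262.2], [299.8, 260.9]]
5 [[280.3, 229.5], [303.2, 228.2], [279.0, 263.7], [300.3, 262.4]]
10 [[280.2, 228.1], [303.0, 226.8], [279.3, 265.0], [300.8, 263.7]]
```

Emit:
drive_tool:
  commands:
    - {"slide":[0,0,-0.003],"turn":0}
    - {"slide":[0,0,-0.003],"turn":0}
    - {"slide":[0,0,-0.003],"turn":0}
    - {"slide":[0,0,-0.003],"turn":0}
    - {"slide":[0,0,-0.003],"turn":0}
    - {"slide":[0,0,-0.003],"turn":0}
    - {"slide":[0,0,-0.003],"turn":0}
    - {"slide":[0,0,0],"turn":0}
    - {"slide":[0,0,0],"turn":0}

```text
clock: 15.75
ee_pos: [0.5142, 0.1562, 0.1153]
tool_rot: [0.819, 0.574, 0.0, 0.0]
ft_force: [-0.8, 0.1, -4.6]
opening: 0.0393
gripper_force: 66.9
```

Run:
```python
from tilt import *
s=status.state(); im=optics.capture("scene"); cv2.imwrite("pics/s7.png",im)
print({k:s[k] for k in("clock","ee_pos","ft_force","wrist_torque","opening","gripper_force")})
m=wood(im); ys,xs=np.where(m); print("rows",ys.min(),ys.max())
for c in(284,290,296): print(c,im[ys.max()-6:ys.max()+30,c].mean(1).round().astype(int).tolist())
P=[(0,-.016,.025),(0,-.016,-.058),(0,.0,-.076),(0,-.009,-.076)]
for phi in(-10,-5,0,5,10): print(phi,proj("scene",pts(phi,s["ee_pos"],P)).round(1).tolist())
```

```text
{'clock': 15.75, 'ee_pos': array([0.51417411, 0.15618491, 0.11529855]), 'ft_force': array([-0.76197521,  0.06599207, -4.64235874]), 'wrist_torque': array([-0.05721026, -0.01019931, -0.02763485]), 'opening': 0.039311642383440086, 'gripper_force': 66.90490007400513}
rows 209 249
284 [115, 114, 112, 114, 112, 112, 112, 116, 132, 145, 146, 139, 129, 174, 236, 221, 171, 150, 144, 132, 130, 140, 144, 146, 146, 146, 153, 170, 158, 151, 152, 152, 153, 153, 151, 149]
290 [118, 117, 116, 115, 117, 116, 119, 125, 132, 141, 144, 137, 127, 175, 234, 202, 159, 151, 143, 129, 133, 140, 144, 145, 145, 148, 156, 162, 154, 147, 140, 132, 132, 134, 136, 145]
296 [124, 125, 126, 125, 124, 127, 128, 129, 126, 135, 136, 129, 142, 205, 240, 200, 151, 145, 135, 130, 137, 141, 143, 145, 144, 152, 165, 157, 151, 151, 150, 151, 152, 149, 151, 151]
-10 [[293.0, 224.4], [289.1, 250.5], [287.3, 248.4], [287.9, 252.4]]
-5 [[292.9, 222.9], [289.6, 252.3], [287.8, 251.2], [288.4, 255.0]]
0 [[292.8, 221.4], [290.0, 253.9], [288.3, 253.9], [288.9, 257.5]]
5 [[292.6, 219.9], [290.4, 255.4], [288.7, 256.5], [289.4, 259.8]]
10 [[292.5, 218.5], [290.8, 256.7], [289.2, 258.8], [290.0, 261.9]]
```

Run:
```python
from tilt import *
a=cv2.imread("pics/s7.png"); b=optics.capture("top"); cv2.imwrite("pics/t7.png",b)
o=np.zeros((600,800,3),np.uint8)
o[:,:400]=cv2.resize(a[205:280,265:315],None,fx=8,fy=8,interpolation=2)
o[:330,400:]=cv2.resize(b[155:221,265:345],None,fx=5,fy=5,interpolation=2)
cv2.imwrite("pics/c7.png",o)
```

View pics/c7.png

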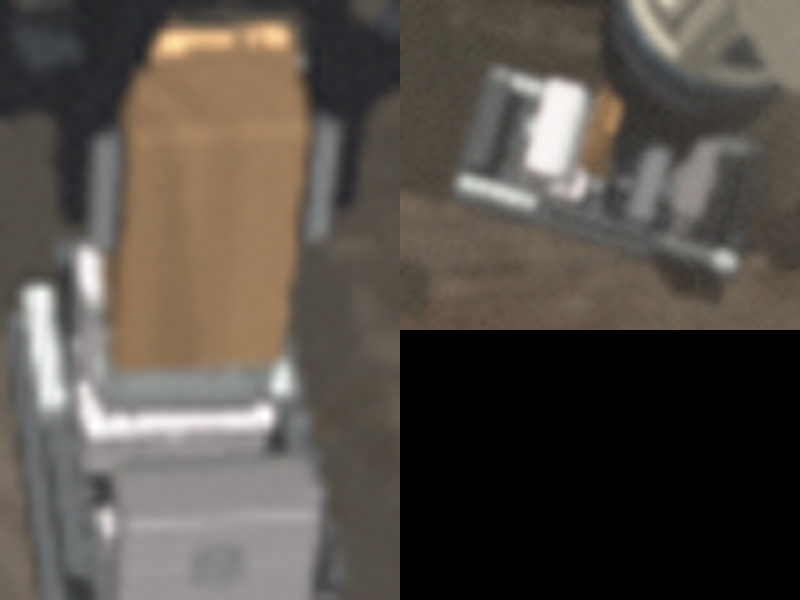

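The top and bottom edges of the front face (crop rows 128 and 366, about 29.8 px apart against 32.5 expected) show the block leaning about 4–5° to the right, with its foot toward +y. It is free now, so I'll straighten it by easing the foot against the inside of the left cheek.

Emit:
drive_tool:
  commands:
    - {"slide":[0.0015,0,0],"turn":0}
    - {"slide":[0.0015,0,0],"turn":0}
    - {"slide":[0.0015,0,0],"turn":0}
    - {"slide":[0.001,0,0],"turn":0}
    - {"slide":[0.001,0,0],"turn":0}
    - {"slide":[0.0005,0,0],"turn":0}
    - {"slide":[0,0,0],"turn":0}
    - {"slide":[0,0,0],"turn":0}

```text
clock: 16.65
ee_pos: [0.5165, 0.1628, 0.1153]
tool_rot: [0.819, 0.574, -0.0, 0.0]
ft_force: [0.0, -0.0, -3.5]
opening: 0.0396
gripper_force: 66.9
```

Emit:
drive_tool:
  commands:
    - {"slide":[0.001,0,0],"turn":0}
    - {"slide":[0.001,0,0],"turn":0}
    - {"slide":[0,0,0],"turn":0}
    - {"slide":[0,0,0],"turn":0}

```text
clock: 17.05
ee_pos: [0.5172, 0.1646, 0.1153]
tool_rot: [0.819, 0.574, -0.0, 0.0]
ft_force: [-0.9, -0.5, -4.2]
opening: 0.0391
gripper_force: 66.9
```

Emit:
drive_tool:
  commands:
    - {"slide":[0.001,0,0],"turn":0}
    - {"slide":[0,0,0],"turn":0}
    - {"slide":[0,0,0],"turn":0}

```text
clock: 17.35
ee_pos: [0.5174, 0.1651, 0.1153]
tool_rot: [0.819, 0.574, -0.0, 0.0]
ft_force: [-1.0, -4.3, -1.9]
opening: 0.0397
gripper_force: 67.0
```

Emit:
drive_tool:
  commands:
    - {"slide":[0.001,0,0],"turn":0}
    - {"slide":[0,0,0],"turn":0}
    - {"slide":[0,0,0],"turn":0}

```text
clock: 17.65
ee_pos: [0.5175, 0.1655, 0.1152]
tool_rot: [0.819, 0.573, -0.001, 0.001]
ft_force: [-2.2, -7.8, -2.1]
opening: 0.0391
gripper_force: 67.1
```

Emit:
drive_tool:
  commands:
    - {"slide":[0.001,0,0],"turn":0}
    - {"slide":[0,0,0],"turn":0}
    - {"slide":[0,0,0],"turn":0}

```text
clock: 17.95
ee_pos: [0.5178, 0.1665, 0.1151]
tool_rot: [0.819, 0.573, -0.001, 0.001]
ft_force: [-1.6, -7.2, -2.7]
opening: 0.0391
gripper_force: 67.0
```

Emit:
drive_tool:
  commands:
    - {"slide":[0.001,0,0],"turn":0}
    - {"slide":[0.001,0,0],"turn":0}
    - {"slide":[0.001,0,0],"turn":0}
    - {"slide":[0,0,0],"turn":0}
    - {"slide":[0,0,0],"turn":0}

```text
clock: 18.45
ee_pos: [0.5187, 0.1693, 0.1149]
tool_rot: [0.819, 0.573, -0.001, 0.0]
ft_force: [-2.4, -8.6, -3.7]
opening: 0.0397
gripper_force: 67.0
```

Run:
```python
from tilt import *
s=status.state(); im=optics.capture("scene"); cv2.imwrite("pics/s8.png",im)
print({k:s[k] for k in("clock","ee_pos","ft_force","wrist_torque","opening")})
def edges(im,c):
    g=cv2.GaussianBlur(im,(0,0),.7).astype(float)
    return [g[r,c].round().astype(int).tolist() for r in range(205,260)]
# wood/steel boundary by saturation, top edge by brightness step, averaged over columns
for n in("s7","s8"):
    i=cv2.imread(f"pics/{n}.png").astype(float)[:,283:299].mean(1); sat=(i[:,2]-i[:,0]); 
    print(n,"sat",{r:int(sat[r]) for r in range(236,262)}); print("val",{r:int(i[r,2]) for r in range(208,232)})
P=[(0,-.016,.025),(0,-.016,-.058)]
for phi in(-5,0,5): print(phi,proj("scene",pts(phi,s["ee_pos"],P)).round(1).tolist())
```

```text
{'clock': 18.45, 'ee_pos': array([0.5187272 , 0.16931746, 0.11493045]), 'ft_force': array([-2.38386207, -8.62076914, -3.66023636]), 'wrist_torque': array([-1.94818584e+00,  5.80499995e-01, -1.20746073e-03]), 'opening': 0.03966173739660175}
s7 sat {236: 60, 237: 59, 238: 59, 239: 59, 240: 60, 241: 59, 242: 60, 243: 59, 244: 59, 245: 59, 246: 59, 247: 59, 248: 60, 249: 57, 250: 40, 251: 12, 252: 0, 253: 0, 254: 0, 255: 1, 256: 4, 257: 3, 258: 4, 259: 4, 260: 4, 261: 3}
val {208: 139, 209: 200, 210: 200, 211: 172, 212: 151, 213: 148, 214: 150, 215: 151, 216: 151, 217: 151, 218: 150, 219: 151, 220: 155, 221: 160, 222: 158, 223: 152, 224: 150, 225: 149, 226: 149, 227: 149, 228: 149, 229: 149, 230: 149, 231: 148}
s8 sat {236: 60, 237: 61, 238: 61, 239: 61, 240: 60, 241: 60, 242: 60, 243: 60, 244: 60, 245: 54, 246: 31, 247: 8, 248: 0, 249: 0, 250: 0, 251: 0, 252: 1, 253: 3, 254: 4, 255: 4, 256: 4, 257: 4, 258: 4, 259: 4, 260: 4, 261: 3}
val {208: 152, 209: 148, 210: 149, 211: 149, 212: 149, 213: 150, 214: 155, 215: 161, 216: 159, 217: 155, 218: 153, 219: 152, 220: 152, 221: 152, 222: 153, 223: 152, 224: 152, 225: 152, 226: 151, 227: 151, 228: 151, 229: 151, 230: 151, 231: 151}
-5 [[291.6, 217.4], [288.4, 246.9]]
0 [[291.4, 216.0], [288.8, 248.5]]
5 [[291.3, 214.5], [289.2, 249.9]]
```

Emit:
drive_tool:
  commands:
    - {"slide":[0.001,0,0],"turn":0}
    - {"slide":[0.001,0,0],"turn":0}
    - {"slide":[0.0005,0,0],"turn":0}
    - {"slide":[0,0,0],"turn":0}
    - {"slide":[0,0,0],"turn":0}

```text
clock: 19.0
ee_pos: [0.5194, 0.1715, 0.1149]
tool_rot: [0.819, 0.573, -0.001, 0.001]
ft_force: [-2.9, -7.9, -3.2]
opening: 0.0393
gripper_force: 67.0
```

Emit:
drive_tool:
  commands:
    - {"slide":[-0.002,0,0],"turn":0}
    - {"slide":[-0.002,0,0],"turn":0}
    - {"slide":[-0.002,0,0],"turn":0}
    - {"slide":[-0.002,0,0],"turn":0}
    - {"slide":[-0.002,0,0],"turn":0}
    - {"slide":[-0.002,0,0],"turn":0}
    - {"slide":[-0.002,0,0],"turn":0}
    - {"slide":[-0.002,0,0],"turn":0}
    - {"slide":[-0.0015,0,0],"turn":0}
    - {"slide":[0,0,0],"turn":0}
    - {"slide":[0,0,0],"turn":0}

```text
clock: 20.1
ee_pos: [0.5142, 0.1562, 0.1153]
tool_rot: [0.819, 0.574, 0.0, -0.0]
ft_force: [-0.5, -0.2, -4.2]
opening: 0.039
gripper_force: 66.8
```

```bash
cat > span.py <<'E'
from tilt import *
import sys
s=status.state(); im=optics.capture("scene"); cv2.imwrite(f"pics/{sys.argv[1]}.png",im)
print({k:s[k] for k in("clock","ee_pos","ft_force","opening")})
P=[(0,-.016,.025),(0,-.016,-.058)]
for phi in(-5,0,5):
    q=proj("scene",pts(phi,s["ee_pos"],P)); print(phi,q.round(1).tolist(),(q[1,1]-q[0,1]).round(1))
c=int(q[:,0].mean()); i=im.astype(float)[:,c-8:c+8].mean(1); sat=i[:,2]-i[:,0]; r0,r1=int(q[0,1]),int(q[1,1])
print("sat",{r:int(sat[r]) for r in range(r1-9,r1+4)}); print("val",{r:int(i[r,2]) for r in range(r0-3,r0+8)})
E
python3 span.py s9
```

```text
{'clock': 20.1, 'ee_pos': array([0.51418002, 0.15617213, 0.11529292]), 'ft_force': array([-0.47698396, -0.19495903, -4.19676936]), 'opening': 0.039044037036248126}
-5 [[292.9, 222.9], [289.6, 252.3]] 29.4
0 [[292.8, 221.4], [290.0, 254.0]] 32.5
5 [[292.6, 219.9], [290.4, 255.4]] 35.5
sat {246: 60, 247: 60, 248: 60, 249: 60, 250: 61, 251: 54, 252: 28, 253: 6, 254: 0, 255: 0, 256: 0, 257: 0, 258: 1}
val {216: 148, 217: 148, 218: 147, 219: 151, 220: 159, 221: 160, 222: 156, 223: 153, 224: 153, 225: 151, 226: 152}
```

Emit:
drive_tool:
  commands:
    - {"slide":[0,0,-0.002],"turn":0}
    - {"slide":[0,0,-0.004],"turn":0}
    - {"slide":[0,0,-0.004],"turn":0}
    - {"slide":[0,0,-0.004],"turn":0}
    - {"slide":[0,0,-0.004],"turn":0}
    - {"slide":[0,0,-0.004],"turn":0}
    - {"slide":[0,0,-0.004],"turn":0}
    - {"slide":[0,0,-0.004],"turn":0}
    - {"slide":[0,0,-0.004],"turn":0}
    - {"slide":[0,0,-0.002],"turn":0}
    - {"slide":[0,0,0],"turn":0}
    - {"slide":[0,0,0],"turn":0}
    - {"slide":[0,0,0],"turn":0}

```text
clock: 21.45
ee_pos: [0.514, 0.1562, 0.1511]
tool_rot: [0.819, 0.574, -0.0, -0.0]
ft_force: [-0.3, 0.2, -3.0]
opening: 0.0399
gripper_force: 66.8
```

```bash
python3 span.py s10
python3 - <<'E'
from h import *
a=cv2.imread("pics/s10.png"); b=optics.capture("top")
o=np.zeros((600,800,3),np.uint8)
o[:,:480]=cv2.resize(a[190:290,250:330],None,fx=6,fy=6,interpolation=2)
o[:330,480:]=cv2.resize(b[155:221,265:329],None,fx=5,fy=5,interpolation=2)
cv2.imwrite("pics/c10.png",o)
E
```

```text
{'clock': 21.45, 'ee_pos': array([0.51402149, 0.15618571, 0.15107142]), 'ft_force': array([-0.31752377,  0.2244585 , -3.00602891]), 'opening': 0.039868685002037656}
-5 [[294.1, 207.3], [290.6, 238.9]] 31.7
0 [[294.0, 205.7], [291.1, 240.6]] 34.8
5 [[293.8, 204.2], [291.5, 242.0]] 37.8
sat {232: 61, 233: 60, 234: 60, 235: 60, 236: 60, 237: 59, 238: 44, 239: 16, 240: 1, 241: 0, 242: 0, 243: 0, 244: 0}
val {201: 149, 202: 149, 203: 149, 204: 157, 205: 162, 206: 159, 207: 154, 208: 154, 209: 153, 210: 153, 211: 152}
```

View pics/c10.png

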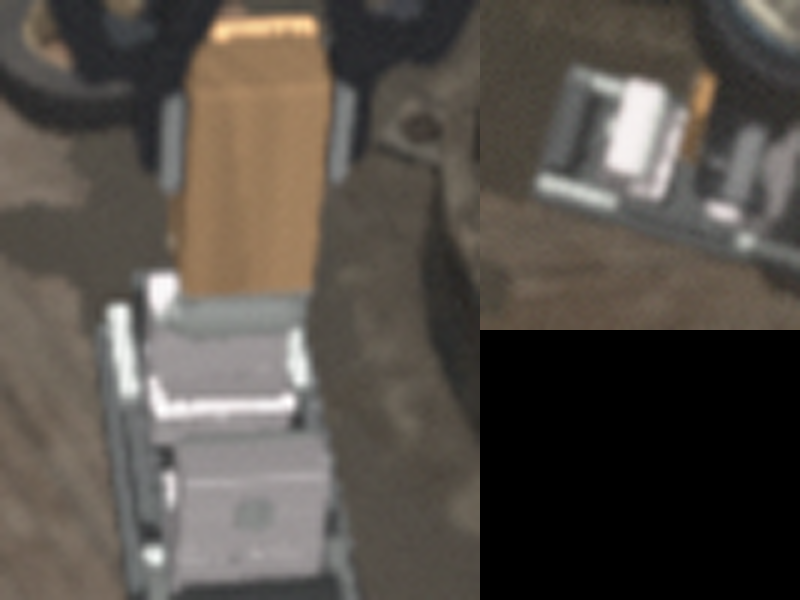

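The block is free and held nearly upright over the holder: body bottom at crop row 293, foot at rows 295–333. The TCP is 75 mm above where it was at the seat, so the foot should be about 2 cm clear of the cheeks.

```bash
python3 -c "
from workcell import ticket
print(ticket.finish_job())"
```

```text
the job is handed in; nothing more can be done
None
```

I handed the job in at about 21.5 s with the block rocked free and still gripped, about 2 cm clear over the holder and about 1–2° off upright; I pinched it across x instead of y so it could pivot, and once it was loose I pressed its foot briefly against the left cheek to take out a 4–5° lean.

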